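# Line up a watch-box lid's hinge with the box and hold it for the pin

## Task

The glazed lid of the watch box is to be hung again: take it out of the wooden rack and bring it upright to the back of the box, with its outside facing away from the box, so that its single hinge knuckle sits between the box's two knuckles and the three holes line up for the hinge pin. Do not put the lid down or let go: finish while holding it there, still, its weight in the gripper and not resting on or pressing against the box, so that I can push the pin through. Do not knock or shift the box, and leave everything else where it is, the pin too.

Things in the scene. Friction and masses are not known exactly. Their poses are not given: they have to be found in the camera images.
- lid: Glazed lid: dark wooden frame 22 mm thick (its x), 200 wide (y), 140 tall (z), 26 mm rails, recessed pane, 0.27 to 0.47 kg. Stands upright in a rack groove on its hinge edge. Origin: middle of that edge (underside of the wood); z up to the plain top edge, +x out of its outside face. Pinch across the thickness on the top rail. Hung upright, its axes are parallel to the box's.
- lid_top (a point): Middle of the lid's plain top edge (top of the wood), 140 mm above the lid's origin; axes as the lid.
- lid_hole_left (a point): Centre of the bore at the +y end of the lid's one brass hinge knuckle; lid frame (-11, 15, -11) mm. The knuckle is a tube 30 mm long, 15 mm outside, 9 mm bore, along the lid's y, its axis 11 mm below the wood and in the plane of the inside face. It hangs below the leaf screwed under the hinge edge.
- lid_hole_right (a point): Centre of the bore at the -y end of the lid's knuckle; lid frame (-11, -15, -11) mm.
- box: Open dark wooden watch box, 140 (x) by 200 (y) by 70 mm tall, 1.8 kg, loose on the bench; six cushions and three watches below its rim. Origin: centre of the underside; z up; +x is the back, the wall with the brass hinge leaf, which looks roughly away from the robot (box yaw within 0.45 rad of the robot's x).
- box_hinge (a point): Middle of the box's hinge axis, midway between its two knuckles: box frame (81, 0, 70) mm; axes as the box, y along the hinge axis, 11 mm behind the wall at rim height. Lined up, the middle of the lid's knuckle is here: the lid's wood starts 11 mm above it and reaches from 0 to 22 mm behind (+x of) it.
- box_hole_left (a point): Centre of the bore at the inner end of the box's +y knuckle, 18 mm to +y of box_hinge. The two knuckles are 24 mm long, 15 mm outside, 9 mm bore; the 36 mm between them takes the lid's 30 mm knuckle from above with 3 mm to spare at each end. Lined up, the lid's left hole is opposite, 3 mm away.
- box_hole_right (a point): Centre of the bore at the inner end of the box's -y knuckle, 18 mm to -y of box_hinge. Lined up, the lid's right hole is opposite, 3 mm away.
- rack: Fixed pale wooden rack, 190 (x) by 164 (y) mm, origin under its centre: two cheeks 85 mm tall at y = -68 and 68 mm with two 26 mm wide grooves along y at x = -40 and 40 mm, groove floor 45 mm above the bench. A lid is lifted straight up, 40 mm to come clear. The glazed lid is in either groove, up to 12 mm off centre along it. Rack and box may swap sides.
- plain_lid: Plain solid dark wooden lid without hinge or glass, 20 (x) by 180 (y) by 85 (z) mm, standing in the rack's other groove; not wanted. Origin: middle of its lower edge.
- pin: Brass hinge pin, 8 mm thick, about 100 mm long with a square 12 mm head and a thin nose, lying in a grey plastic tray of 70 by 130 by 16 mm on the far part of the bench. To be left there.
- loupe: Black eye loupe, 33 mm across and 30 mm tall, standing between box and rack. Bystander.
- screwdriver: Small screwdriver 130 mm long, right of the other things. Bystander.
- jar: Small glass jar 48 mm across and 50 mm tall, far part of the bench, left. Bystander.
- blower: Black rubber dust blower 54 mm across with a nozzle up to 98 mm, far part of the bench, right. Bystander.
- holder: Aluminium movement holder, a round dish 48 mm across and 16 mm tall, left of the other things. Bystander.
Things that resemble listed ones, but are neither listed nor needed, are in the scene too. What is shaped like the lid but blue is not meant.

How it is judged:
On the way, in this order (a step that is already met when the one before it is completed fails the run):
1. the lid is lifted out of the rack: its hinge edge more than 95 mm above the bench, held in the fingers (height (world z) of lid above 0.095 m and contact force between the fingers and lid above 2 N and contact force between lid and rack below 0.3 N), for 0.2 s.
2. the lid's knuckle is between the box's knuckles with the holes in line, the lid upright and carried by the fingers (x of lid_hole_left in the frame of box_hinge between -0.003 and 0.003 m and z of lid_hole_left in the frame of box_hinge between -0.003 and 0.003 m and y of lid_hole_left in the frame of box_hinge between 0.01 and 0.02 m and x of lid_hole_right in the frame of box_hinge between -0.003 and 0.003 m and z of lid_hole_right in the frame of box_hinge between -0.003 and 0.003 m and y of lid_hole_right in the frame of box_hinge between -0.02 and -0.01 m and angle between lid's own z axis and vertical below 0.15 rad and contact force between the fingers and lid above 2 N and contact force between lid and box below 2.5 N), for 0.5 s.
At the end, for the whole second after the job is handed in: Both ends of the lid's bore within 3 mm (up-down, fore-aft) of the box's hinge axis and 5 mm along it of their place; lid upright within 0.15 rad, still, gripped (over 2 N), under 2.5 N between lid and box, through the last second (all of step 2 and linear speed of lid below 0.02 m/s and angular speed of lid below 0.15 rad/s); the arm keeps its last pose, push and grip.
It fails at once if the box is shifted more than 12 mm (distance of box from where it was at the start of the episode above 0.012 m).
It fails at once if the lid is knocked hard against the box (over 40 N) (contact force between lid and box above 40 N).
It fails at once if something else on the bench is moved more than 25 mm (distance of any of plain_lid, pin, loupe, screwdriver, jar, blower, holder from where it was at the start of the episode above 0.025 m).
It also fails if it takes over 46 s, if anything falls off the work surface, if the arm or the gripper's body presses on something with over 40 N, if the wrist force passes 120 N, or if a joint passes its speed limit or range.

## Robot

A 6-joint arm with a two-finger parallel gripper is mounted at the origin on the work surface. World frame = base frame: x ahead of the robot, y to its left, z up, the work surface at z = 0. Lengths are in m, angles in rad, forces in N, time in s.
With the tool pointing down it reaches from about 0.325 to 0.775 m from the base axis. Payload 9.3 kg.
Tool frame: the origin (TCP) lies at the very end of the fingers, on their centre line; the grasp point (between the pads) lies 19 mm behind it; z points along the fingers, y is the line along which they close (so a half turn about z gives the same grasp; the last joint's range is limited). The gripper opens to 85 mm and grips with 20 to 120 N. Pads are 22 mm wide; open, the fingers measure 114 mm over their backs; the gripper's body (76 mm by 85 mm) begins 54 mm behind the grasp point. The pads swing forward as they close: fully open they stand 13 mm farther back than shut.
Start: joints at [1.157, 0.259, 0.021, 1.334, 0, 1.418], TCP at [0.142, 0.531, 0.231] pointing down, gripper open.
Joint ranges: [-3.04, 3.04], [-0.91, 1.82], [-1.04, 1.36], [-1.92, 1.95], [-1.52, 1.45], [-3.14, 3.14]. Speed limits (rad/s): [2.22, 2.22, 2.79, 3.14, 3.14, 3.14].

## Interface

Orientations are given as a 3x3 rotation matrix whose columns are the frame's x, y, z axes.
In Python, from station import readout, camera, camera_model, order gives the robot as it stands.
- The arm moves only by the tool arm_command, never from a script. Its arguments are lists of equal length, an entry for each row: "rotation": the turn, a rotation vector about the world's x, y, z as a fraction of full scale, a list of three; "offset": the shift along the world's x, y, z as a fraction of full scale, a list of three; "gripper": the closure, from 0 (fully open) to 1 (shut). In form: {"rotation": [[ax, ay, az], ...], "offset": [[dx, dy, dz], ...], "gripper": [gripper, ...]}. A call has 1 to 5 rows; each row is the pose to reach, as a shift and turn from the pose commanded when the call began, turning the shorter way round; what a row does not reach only later rows make up. Full scale, the value 1, is 0.4 m for a shift and pi rad for a turn. A row lasts 1/8 s, in which the tool goes at most 62.5 mm and 10.7 degrees, less where a joint would pass 70% of its speed; a pose out of reach is approached as far as the arm can. A call with a number of a shift or a turn outside -1 to 1 is refused whole. A call with a gripper value outside its range is refused whole. The fingers move at their own pace and stop on an object; "force" is the grip in N (left out, the last holds). Time passes only in rows, so rows that repeat a pose let the fingers close. It gives the time, the measured TCP pose, the force, the opening and the grip force at its end, in the units of the state.
- readout.get_state(): the state, without advancing time (a new reading comes with each control period).
- camera(name): name is "scene" or "top" or "wrist"; returns the picture (384x512x3 uint8, blue, green, red); there is no depth.
- camera_model(name): a dict with "K" (3x3 intrinsics, pixels), "R" (3x3) and "t" (3): a world point X has camera coordinates R X + t. Camera axes: x right, y down, z forward; pixel columns grow to the right and rows downward; lengths in m; the calibration is good to about 2 mm. A picture is of the moment at which its call begins: read the wrist's pose just before it. camera_model takes no time and is no camera call; for the wrist camera it gives the pose at the moment of the call.
- order.sign_off(): hands the job in; it is judged then, once.
The state is a dict: "time_s": time; "joint_pos": joint angles; "joint_vel": joint speeds; "effort": joint torques, N m; "eef_pos": TCP position; "orientation": TCP orientation; "contact_force": force on the tool from outside, world axes, zero at the start; "moment": the same for the moment, N m; "width": opening from 0.0 (shut) to 1.0 (fully open); "grip_force": force on a finger pad.
Only numpy, scipy, OpenCV 4.12 (cv2) and the standard library are available. Lean on these libraries where they do the work, as an engineer would, in place of code of your own. Each camera call takes 0.05 s, during which the arm holds its last target. There are 200 camera calls.

## Working session

There is one attempt and no reset: what is moved stays moved. The work goes in short steps, Python scripts to look and compute and a tool call to move; the robot and the scene stay as the last step left them, time stands still between calls to the robot, and variables do not carry over. Pictures are saved under pics/ and viewed, at most 10 in all, crops included, and the job is handed in when it is done.

Besides the shell and the picture viewer there is one more tool, called after "Request:" in YAML: its name, and indented under it one key for each argument. arm_command: Moves the arm, as the interface text tells. Its arguments: {"type":"object","properties":{"rotation":{"type":"array","items":{"type":"array","items":{"type":"number","minimum":-1,"maximum":1}}},"offset":{"type":"array","items":{"type":"array","items":{"type":"number","minimum":-1,"maximum":1}}},"gripper":{"type":"array","items":{"type":"number"}},"force":{"type":"number"}},"required":["rotation","offset","gripper"]}

```bash
mkdir -p pics; ls; python3 - <<'E'
from station import readout, camera, camera_model
import cv2,numpy as np
s=readout.get_state();print(s['time_s'],s['eef_pos'],s['orientation'],s['width'])
for n in("scene","top"):
    im=camera(n);cv2.imwrite(f'pics/{n}0_raw.png',im);cv2.imwrite(f'pics/{n}0.png',cv2.resize(im,(800,600),interpolation=cv2.INTER_CUBIC))
    m=camera_model(n);print(n,np.round(m['K'],1).tolist(),np.round(m['R'],3).tolist(),np.round(-np.array(m['R']).T@m['t'],3))
E
```

```text
pics
0.0 [0.14169436 0.53113145 0.23066518] [[-9.66185987e-01  2.57845570e-01 -5.47219956e-04]
 [ 2.57846063e-01  9.66185235e-01 -1.22439696e-03]
 [ 2.13010509e-04 -1.32409370e-03 -9.99999101e-01]] 0.9993567127532198
scene [[395.7, 0.0, 257.7], [0.0, 395.7, 189.2], [0.0, 0.0, 1.0]] [[0.65, 0.759, 0.017], [0.578, -0.48, -0.66], [-0.493, 0.439, -0.751]] [ 1.05  -0.503  0.991]
top [[367.7, 0.0, 249.3], [0.0, 367.7, 200.2], [0.0, 0.0, 1.0]] [[0.024, -1.0, 0.003], [-0.994, -0.024, -0.106], [0.106, -0.001, -0.994]] [0.384 0.003 1.142]
```

View pics/scene0.png

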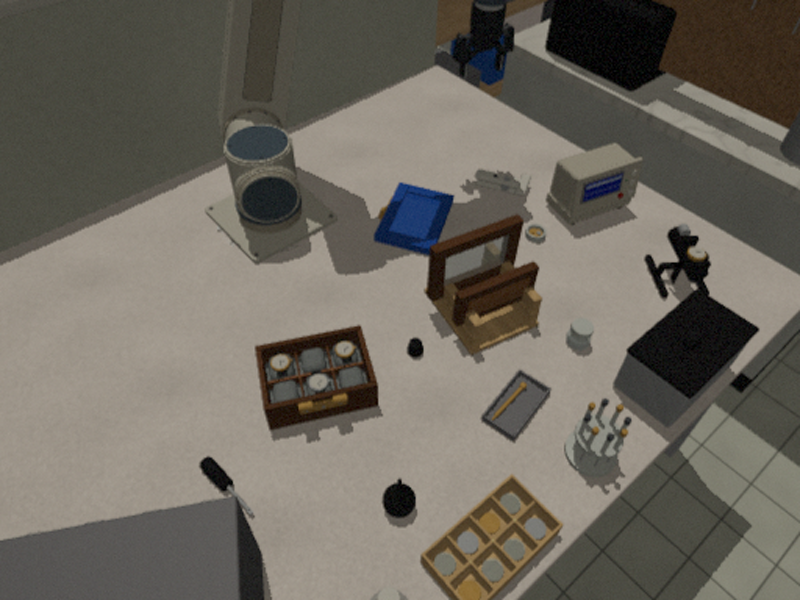

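View pics/top0.png

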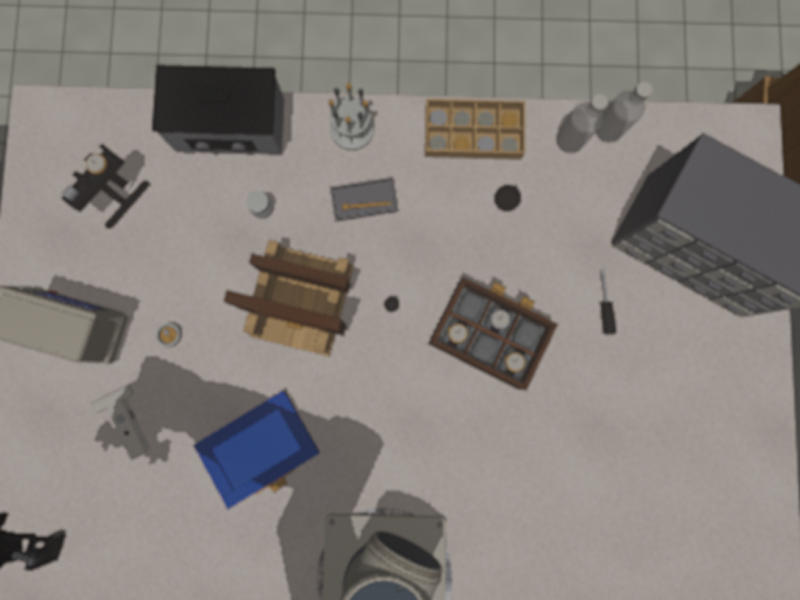

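```bash
cat > h.py <<'E'
import numpy as np, cv2
from station import camera_model
def tile(im,x,y,w=120,h=90,W=400,H=300):
    return cv2.resize(im[y:y+h,x:x+w],(W,H),interpolation=cv2.INTER_CUBIC)
def proj(m,X):
    c=np.asarray(X)@np.array(m['R']).T+m['t']; p=c@np.array(m['K']).T; return p[...,:2]/p[...,2:]
def tri(obs):  # [(model,(u,v)),..] -> point, reprojection residuals
    A=[]
    for m,(u,v) in obs:
        P=np.array(m['K'])@np.c_[m['R'],m['t']]; A+=[u*P[2]-P[0],v*P[2]-P[1]]
    X=np.linalg.svd(np.array(A))[2][-1]; X=X[:3]/X[3]
    return X,[np.round(proj(m,X)-p,1).tolist() for m,p in obs]
E
python3 - <<'E'
from h import *
s=cv2.imread('pics/scene0_raw.png');t=cv2.imread('pics/top0_raw.png')
im=np.vstack([np.hstack([tile(s,256,135),tile(s,150,195)]),np.hstack([tile(t,130,140),tile(t,260,165)])])
im=cv2.convertScaleAbs(im,alpha=1.5,beta=10);cv2.imwrite('pics/m1.png',im)
E
```

```text
(no output)
```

View pics/m1.png

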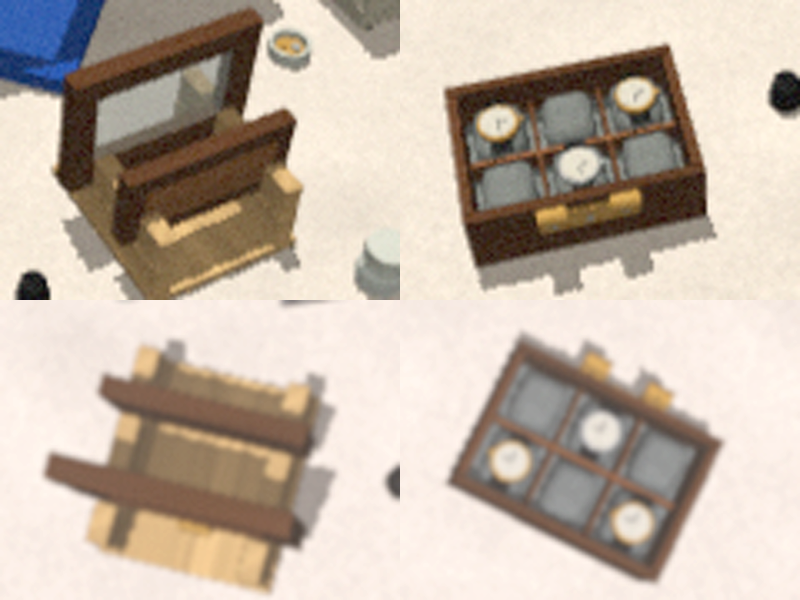

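```bash
python3 - <<'E'
from h import *
from station import readout
S,T,W=[camera_model(n) for n in("scene","top","wrist")]
f=0.3
s1=lambda u,v:(S,(256+u*f,135+v*f)); s2=lambda u,v:(S,(150+(u-400)*f,195+v*f))
t1=lambda u,v:(T,(130+u*f,140+(v-300)*f)); t2=lambda u,v:(T,(260+(u-400)*f,165+(v-300)*f))
for n,a,b in[("lid L(+y) end",s1(250,12),t1(50,463)),("lid R(-y) end",s1(75,80),t1(298,522)),
 ("box BL",s2(703,170),t2(522,337)),("box BR",s2(474,222),t2(718,440)),("box FR",s2(447,90),t2(655,578)),("box FL",s2(667,48),t2(452,480)),
 ("knL",s2(625,203),t2(597,363)),("knR",s2(555,217),t2(657,395))]:
    X,r=tri([a,b]);print(n,np.round(X,4),r)
s=readout.get_state();R=np.array(s['orientation'])
print('wrist cam in tool:',np.round(R.T@(-np.array(W['R']).T@W['t']-s['eef_pos']),3),np.round(np.array(W['R'])@R,3).tolist(),np.round(W['K'],0).tolist())
E
```

```text
lid L(+y) end [0.5083 0.2758 0.1865] [[0.3, -0.1], [0.3, 0.3]]
lid R(-y) end [0.4704 0.0843 0.1892] [[-1.6, 0.1], [-1.6, -1.4]]
box BL [ 0.5732 -0.1352  0.0704] [[-0.0, 0.0], [-0.0, -0.0]]
box BR [ 0.4885 -0.307   0.0647] [[-1.2, -0.1], [-1.0, -0.8]]
box FR [ 0.3648 -0.2527  0.0668] [[-0.4, -0.0], [-0.4, -0.3]]
box FL [ 0.4462 -0.0752  0.0605] [[-0.3, 0.0], [-0.3, -0.2]]
knL [ 0.5533 -0.202   0.0641] [[-0.4, -0.0], [-0.3, -0.3]]
knR [ 0.5268 -0.2541  0.0643] [[-0.9, -0.0], [-0.8, -0.6]]
wrist cam in tool: [ 0.074  0.001 -0.142] [[0.001, 1.0, 0.0], [-0.957, 0.001, -0.291], [-0.291, 0.0, 0.957]] [[283.0, 0.0, 255.0], [0.0, 283.0, 188.0], [0.0, 0.0, 1.0]]
```

Candidates: the dark glazed lid at scene (475,258), the blue look-alike at (415,217) and the plain solid lid at (497,292). I choose the dark glazed one, in the near groove: its frame and pane are clear in the crop, and a brass knuckle shows on its robot side at top-tile (190,527). The box hinge is at scene (322,403). The triangulated heights (lid top 0.187, rim about 0.066) fit the text.

Request:
arm_command:
  rotation:
    - [0,0,-0.479]
    - [0,0,-0.479]
    - [0,0,-0.479]
    - [0,0,-0.479]
    - [0,0,-0.479]
  offset:
    - [0.868,-0.878,0.248]
    - [0.868,-0.878,0.248]
    - [0.868,-0.878,0.248]
    - [0.868,-0.878,0.248]
    - [0.868,-0.878,0.248]
  gripper: [0,0,0,0,0]

```text
time_s: 0.72
eef_pos: [0.3582, 0.3119, 0.2931]
orientation: [[-0.358, 0.934, -0.0], [0.934, 0.358, -0.0], [0.0, -0.0, -1.0]]
contact_force: [0.7, 1.0, 0.8]
width: 1.001
grip_force: 0.0
```

```bash
cat >> h.py <<'E'
from scipy.spatial.transform import Rotation as Ro
def go(pos,yaw):  # fractions to reach TCP pos, tool y axis at world angle yaw, pointing down
    from station import readout
    s=readout.get_state(); c,k=np.cos(yaw),np.sin(yaw)
    Rt=np.array([[-k,c,0],[c,k,0],[0,0,-1]]).astype(float)
    rv=Ro.from_matrix(Rt@np.array(s['orientation']).T).as_rotvec()
    print('t',round(s['time_s'],2),'pos',np.round(s['eef_pos'],4),'w',round(s['width'],3),'grip',round(s['grip_force'],1),'F',np.round(s['contact_force'],1),'j',np.round(s['joint_pos'],2))
    print('rot',np.round(rv/np.pi,4),'off',np.round((np.array(pos)-s['eef_pos'])/0.4,4))
E
python3 -c "
from h import *
go([.489,.18,.33],-.196)"
```

```text
t 0.72 pos [0.3582 0.3119 0.2931] w 1.001 grip 0.0 F [0.7 1.  0.8] j [ 0.54  0.12 -0.    1.45  0.    1.74]
rot [ 0.     -0.     -0.1791] off [ 0.3271 -0.3298  0.0923]
```

Request:
arm_command:
  rotation:
    - [0,0,-0.179]
    - [0,0,-0.179]
    - [0,0,-0.179]
    - [0,0,-0.179]
    - [0,0,-0.179]
  offset:
    - [0.327,-0.33,0.092]
    - [0.327,-0.33,0.092]
    - [0.327,-0.33,0.092]
    - [0.327,-0.33,0.092]
    - [0.327,-0.33,0.092]
  gripper: [0,0,0,0,0]

```text
time_s: 1.35
eef_pos: [0.4879, 0.1813, 0.3291]
orientation: [[0.189, 0.982, -0.001], [0.982, -0.189, -0.0], [-0.0, -0.001, -1.0]]
contact_force: [-1.1, 0.2, 0.6]
width: 1.001
grip_force: 0.0
```

```bash
cat >> h.py <<'E'
import pickle
def snap(name):
    from station import readout,camera
    m=camera_model('wrist'); im=camera('wrist'); cv2.imwrite(f'pics/{name}.png',im); pickle.dump(m,open(f'pics/{name}.pkl','wb')); return im
E
python3 -c "
from h import *
snap('w1');go([.409,.18,.33],-.196)"
```

```text
t 1.4 pos [0.4875 0.1819 0.3293] w 1.0 grip 0.0 F [0.4 0.5 0.6] j [0.2  0.2  0.19 1.56 0.   1.96]
rot [-0.     -0.0003 -0.0023] off [-0.1962 -0.0046  0.0018]
```

Request:
arm_command:
  rotation:
    - [0,0,0]
    - [0,0,0]
    - [0,0,0]
  offset:
    - [-0.2,0,0]
    - [-0.2,0,0]
    - [-0.2,0,0]
  gripper: [0,0,0]

```text
time_s: 1.78
eef_pos: [0.4066, 0.1824, 0.3305]
orientation: [[0.186, 0.983, 0.002], [0.983, -0.186, 0.0], [0.001, 0.002, -1.0]]
contact_force: [0.3, 0.3, 0.2]
width: 1.003
grip_force: 0.0
```

```bash
python3 -c "
from h import *
snap('w2');go([.541,-.20,.28],-.44)
a=cv2.imread('pics/w1.png');b=cv2.imread('pics/w2.png')
c=np.hstack([a[:,120:392],b[:,120:392]]);print(c.shape)
cv2.imwrite('pics/w12.png',cv2.convertScaleAbs(cv2.resize(c,(800,565),interpolation=cv2.INTER_CUBIC),alpha=1.3))"
```

```text
t 1.82 pos [0.4077 0.1823 0.3302] w 1.003 grip 0.0 F [ 0.5  0.6 -0.6] j [ 0.23  0.07  0.03  1.53 -0.    1.99]
rot [-0.0001  0.0006 -0.0803] off [ 0.3333 -0.9557 -0.1255]
(384, 544, 3)
```

View pics/w12.png

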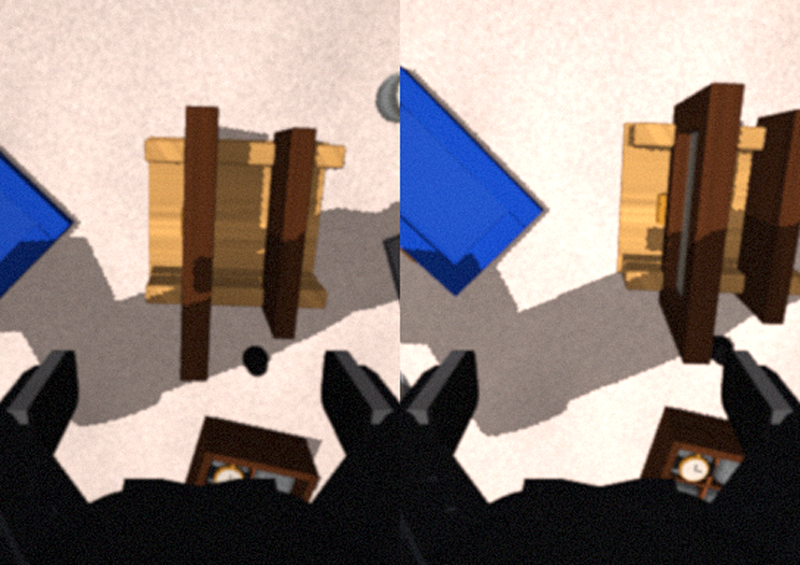

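The lid's top face shows at w1 (187–218, 106) to (181–207, 380), and the same corners at w2 (714–744, 84) to (685–711, 362). The brass knuckle is on the robot side at w2 (662,208), so the outside faces away from the robot. The plain lid is to the right of it.

```bash
python3 - <<'E'
from h import *
m1,m2=[pickle.load(open(f'pics/w{i}.pkl','rb')) for i in(1,2)]
k=544/800
a=[(187,106),(218,108),(207,380),(181,379)];b=[(714,84),(744,86),(711,362),(685,359)]
P=[]
for p,q in zip(a,b):
    X,r=tri([(m1,(120+p[0]*k,p[1]*k)),(m2,(120+(q[0]-400)*k,q[1]*k))]);P.append(X);print(np.round(X,4),r)
P=np.array(P);c=P.mean(0);d=(P[0]+P[1]-P[2]-P[3])/2
print('ctr',c,'len',np.linalg.norm(d),'yaw',np.arctan2(-d[0],d[1]),'th',np.linalg.norm(P[0]-P[1]),np.linalg.norm(P[2]-P[3]))
# knuckle check: ray of (662,y) ends at z=.034
for y in(193,223):
    u=np.array([120+262*k,y*k,1]);R=np.array(m2['R']);C=-R.T@m2['t'];v=R.T@np.linalg.inv(m2['K'])@u
    print('kn',C+v*(.034-C[2])/v[2])
go([.50,-.17,.28],-.44)
E
```

```text
[0.4997 0.2831 0.1855] [[0.1, 0.4], [-0.1, -0.5]]
[0.519  0.2785 0.1831] [[0.1, 0.3], [-0.1, -0.3]]
[0.4763 0.0887 0.1873] [[-0.1, -0.4], [0.1, 0.4]]
[0.4571 0.0948 0.1884] [[-0.2, -1.0], [0.2, 1.0]]
ctr [0.48801117 0.1863024  0.18607224] len 0.1938467446623574 yaw -0.22172894753726952 th 0.019988198394322535 0.020241078257615678
kn [0.47744911 0.20313357 0.034     ]
kn [0.47301338 0.17215201 0.034     ]
t 1.82 pos [0.4077 0.1823 0.3302] w 1.003 grip 0.0 F [ 0.5  0.6 -0.6] j [ 0.23  0.07  0.03  1.53 -0.    1.99]
rot [-0.0001  0.0006 -0.0803] off [ 0.2308 -0.8807 -0.1255]
```

Request:
arm_command:
  rotation:
    - [0,0,-0.08]
    - [0,0,-0.08]
    - [0,0,-0.08]
    - [0,0,-0.08]
    - [0,0,-0.08]
  offset:
    - [0.333,-0.92,-0.05]
    - [0.333,-0.92,-0.05]
    - [0.333,-0.92,-0.05]
    - [0.333,-0.92,-0.05]
    - [0.333,-0.92,-0.05]
  gripper: [0,0,0,0,0]

```text
time_s: 2.45
eef_pos: [0.5157, -0.1144, 0.3131]
orientation: [[0.427, 0.904, 0.0], [0.904, -0.427, 0.0], [0.0, 0.0, -1.0]]
contact_force: [0.3, 0.7, -0.3]
width: 1.006
grip_force: 0.0
```

```bash
python3 -c "
from h import *
go([.56,-.19,.28],-.44)"
```

```text
t 2.45 pos [ 0.5157 -0.1144  0.3131] w 1.006 grip 0.0 F [ 0.3  0.7 -0.3] j [-0.38  0.21  0.16  1.52  0.    1.63]
rot [-0.      0.      0.0003] off [ 0.1108 -0.189  -0.0828]
```

Request:
arm_command:
  rotation:
    - [0,0,0]
    - [0,0,0]
    - [0,0,0]
    - [0,0,0]
  offset:
    - [0.11,-0.19,-0.083]
    - [0.11,-0.19,-0.083]
    - [0.11,-0.19,-0.083]
    - [0.11,-0.19,-0.083]
  gripper: [0,0,0,0]

```text
time_s: 2.95
eef_pos: [0.5585, -0.1877, 0.2803]
orientation: [[0.427, 0.904, -0.0], [0.904, -0.427, 0.0], [0.0, -0.001, -1.0]]
contact_force: [-0.5, 0.3, 0.4]
width: 0.997
grip_force: 0.0
```

```bash
python3 -c "
from h import *
snap('b1');go([.48,-.19,.28],-.44)"
```

```text
t 3.0 pos [ 0.5584 -0.1873  0.2808] w 0.999 grip 0.0 F [ 0.  -0.2  0.6] j [-0.47  0.32  0.23  1.48  0.    1.55]
rot [0.     0.0001 0.0001] off [-0.1961 -0.0068 -0.002 ]
```

Request:
arm_command:
  rotation:
    - [0,0,0]
    - [0,0,0]
    - [0,0,0]
    - [0,0,0]
  offset:
    - [-0.2,0,0]
    - [-0.2,0,0]
    - [-0.2,0,0]
    - [-0.2,0,0]
  gripper: [0,0,0,0]

```text
time_s: 3.5
eef_pos: [0.4791, -0.1878, 0.2811]
orientation: [[0.426, 0.904, 0.002], [0.904, -0.426, -0.001], [0.0, 0.002, -1.0]]
contact_force: [1.2, -0.5, 0.3]
width: 1.0
grip_force: 0.0
```

```bash
python3 -c "
from h import *
snap('b2');go([.4875,.186,.25],-.21)
a=cv2.imread('pics/b1.png');b=cv2.imread('pics/b2.png')
c=np.hstack([a[:280,50:322],b[:280,150:422]])
cv2.imwrite('pics/b12.png',cv2.convertScaleAbs(cv2.resize(c,(800,412),interpolation=cv2.INTER_CUBIC),alpha=1.3))"
```

```text
t 3.55 pos [ 0.4792 -0.1878  0.2807] w 0.999 grip 0.0 F [-0.5  0.2  0.1] j [-0.54  0.19  0.05  1.43  0.    1.47]
rot [0.0001 0.0003 0.0734] off [ 0.0207  0.9345 -0.0768]
```

View pics/b12.png

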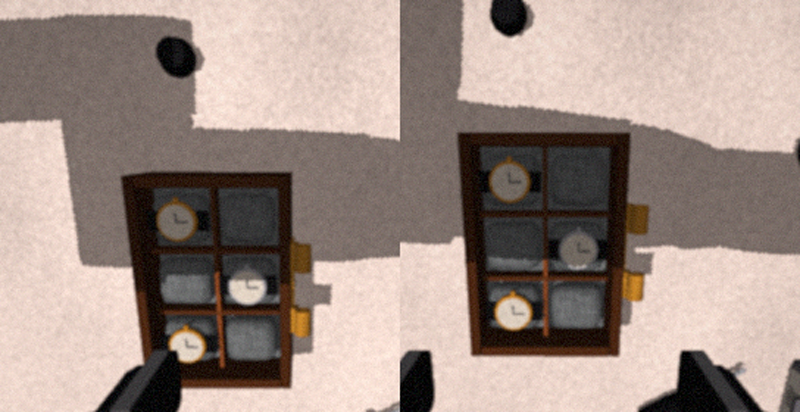

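The box rim corners are at b1 (122,178), (291,174) and (291,387), and at b2 (459,134), (630,134), (618,355) and (473,354). The brass knuckles are at b1 (292–311, 243–272 and 308–336) and b2 (624–648, 205–233 and 272–301). I'll move back towards the lid while fitting.

```bash
cat > fit.py <<'E'
from h import *
from scipy.optimize import least_squares
m1,m2=[pickle.load(open(f'pics/b{i}.pkl','rb')) for i in(1,2)]
k=.68
FL,BL,BR,FR=[-70,100,70],[70,100,70],[70,-100,70],[-70,-100,70]
K=[[88.5,y,70] for y in(42,18,-18,-42)]
o1=[(FL,122,178),(BL,291,174),(BR,291,387)]+[(K[i],311,y) for i,y in enumerate((243,272,308,336))]
o2=[(FL,459,134),(BL,630,134),(BR,618,355),(FR,473,354)]+[(K[i],x,y) for i,(x,y) in enumerate([(648,205),(647,233),(644,272),(643,301)])]
def W(p,X):
    c,s=np.cos(p[2]),np.sin(p[2]);X=np.array(X)/1e3
    return np.c_[X@[c,-s,0]+p[0],X@[s,c,0]+p[1],X[:,2]+p[3]]
def res(p):
    r=[proj(m,W(p,[a[0] for a in o]))-[(b+a[1]*k,a[2]*k) for a in o] for m,o,b in((m1,o1,50),(m2,o2,150-400*k))]
    return np.vstack(r).ravel()
r=least_squares(res,[.468,-.19,-.44,0],loss='soft_l1',x_scale=[.1,.1,.1,.1])
if __name__=='__main__':
    print(np.round(r.x,4));print(np.round(r.fun.reshape(-1,2),1).tolist())
    print('hinge',W(r.x,[[81,0,70]]))
    r2=least_squares(lambda q:res([*q,0]),r.x[:3],loss='soft_l1');print(r2.x,'hinge z0',W([*r2.x,0],[[81,0,70]]))
E
python3 fit.py
```

```text
[ 0.4664 -0.1945 -0.4404 -0.0055]
[[0.4, -1.0], [-0.7, 1.8], [0.4, -0.0], [0.4, 1.0], [0.3, -0.8], [0.1, 0.3], [-0.0, -2.4], [-0.5, -0.2], [0.2, -0.2], [0.7, 0.1], [-0.4, 0.8], [0.2, 0.3], [-0.4, 0.1], [-0.1, 0.5], [-0.5, -2.1]]
hinge [[ 0.53967027 -0.22899709  0.06448718]]
[ 0.46656458 -0.19342092 -0.43942948] hinge z0 [[ 0.53986914 -0.2278802   0.07      ]]
```

Request:
arm_command:
  rotation:
    - [0,0,0.073]
    - [0,0,0.073]
    - [0,0,0.073]
    - [0,0,0.073]
    - [0,0,0.073]
  offset:
    - [0.02,0.934,-0.04]
    - [0.02,0.934,-0.04]
    - [0.02,0.934,-0.04]
    - [0.02,0.934,-0.04]
    - [0.02,0.934,-0.04]
  gripper: [0,0,0,0,0]

```text
time_s: 4.18
eef_pos: [0.4855, 0.1267, 0.2669]
orientation: [[0.21, 0.978, 0.0], [0.978, -0.21, 0.0], [0.0, 0.0, -1.0]]
contact_force: [1.2, 0.1, 0.6]
width: 0.997
grip_force: 0.0
```

```bash
python3 -c "
from h import *
go([.4875,.182,.265],-.21)"
```

```text
t 4.17 pos [0.4855 0.1267 0.2669] w 0.997 grip 0.0 F [1.2 0.1 0.6] j [ 0.09  0.17 -0.01  1.39  0.    1.87]
rot [-0.      0.0001  0.0004] off [ 0.005   0.1381 -0.0047]
```

Request:
arm_command:
  rotation:
    - [0,0,-0.001]
    - [0,0,-0.001]
    - [0,0,-0.001]
    - [0,0,-0.001]
  offset:
    - [0.007,0.153,-0.105]
    - [0.007,0.153,-0.105]
    - [0.007,0.153,-0.105]
    - [0.007,0.153,-0.105]
  gripper: [0,0,0,0]

```text
time_s: 4.68
eef_pos: [0.4884, 0.1846, 0.2258]
orientation: [[0.214, 0.977, 0.001], [0.977, -0.214, -0.0], [0.0, 0.001, -1.0]]
contact_force: [0.5, 0.0, -0.0]
width: 1.004
grip_force: 0.0
```

```bash
python3 -c "
from h import *
snap('w3');go([.4883,.1878,.158],-.215)
a=cv2.imread('pics/w3.png')
cv2.imwrite('pics/w3v.png',cv2.convertScaleAbs(cv2.resize(a,(800,600),interpolation=cv2.INTER_CUBIC),alpha=1.3))"
```

```text
t 4.72 pos [0.4884 0.1844 0.2259] w 0.998 grip 0.0 F [ 0.9 -0.1  0.2] j [ 0.2   0.21 -0.06  1.3  -0.    1.99]
rot [-0.      0.0004  0.0005] off [-0.0003  0.0085 -0.1698]
```

View pics/w3v.png

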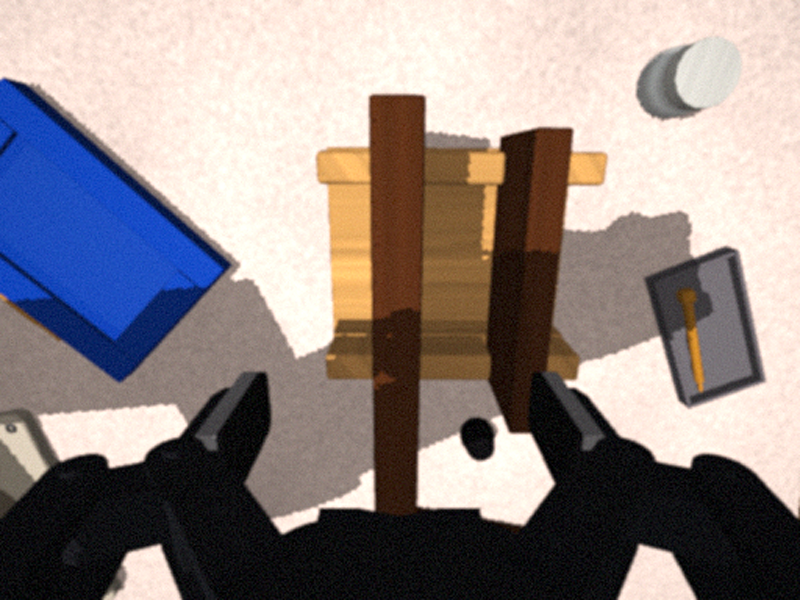

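The lid lies squarely between the fingers: its +y end is at (371–424, 96), and the lower edge points are (375, 515) and (416, 515).

```bash
python3 - <<'E'
from h import *
m=pickle.load(open('pics/w3.pkl','rb'));R=np.array(m['R']);C=-R.T@m['t']
def ray(x,y,z=.185):
    v=R.T@np.linalg.inv(m['K'])@[x*.64,y*.64,1];return C+v*(z-C[2])/v[2]
P=[ray(*p) for p in[(371,96),(424,96),(416,510),(375,510)]]
print(np.round(P,4)); a=(P[0]+P[1])/2;b=(P[2]+P[3])/2;d=a-b
yaw=np.arctan2(-d[0],d[1]);print('yaw',yaw,'vis len',np.linalg.norm(d),'th',np.linalg.norm(P[0]-P[1]),np.linalg.norm(P[2]-P[3]))
e=d/np.linalg.norm(d);c=a-.1*e;print('centre',c)
go([*c[:2],.157],yaw)
E
```

```text
[[0.4993 0.2834 0.185 ]
 [0.519  0.2792 0.185 ]
 [0.477  0.0909 0.185 ]
 [0.4567 0.0953 0.185 ]]
yaw -0.22138222927644463 vis len 0.19287890384312967 th 0.02010985091374197 0.020767440517164584
centre [0.48721488 0.18374001 0.185     ]
t 4.72 pos [0.4884 0.1844 0.2259] w 0.998 grip 0.0 F [ 0.9 -0.1  0.2] j [ 0.2   0.21 -0.06  1.3  -0.    1.99]
rot [-0.      0.0004 -0.0016] off [-0.003  -0.0017 -0.1723]
```

Request:
arm_command:
  rotation:
    - [0,0,-0.0016]
    - [0,0,-0.0016]
    - [0,0,-0.0016]
    - [0,0,-0.0016]
    - [0,0,-0.0016]
  offset:
    - [-0.003,-0.001,-0.06]
    - [-0.003,-0.001,-0.12]
    - [-0.003,-0.001,-0.172]
    - [-0.003,-0.001,-0.172]
    - [-0.003,-0.001,-0.172]
  gripper: [0,0,0,0,0]

```text
time_s: 5.35
eef_pos: [0.4872, 0.1845, 0.1575]
orientation: [[0.219, 0.976, 0.002], [0.976, -0.219, 0.0], [0.001, 0.002, -1.0]]
contact_force: [0.9, -0.4, 0.1]
width: 0.997
grip_force: 0.0
```

Request:
arm_command:
  rotation:
    - [0,0,0]
    - [0,0,0]
    - [0,0,0]
    - [0,0,0]
    - [0,0,0]
  offset:
    - [0,0,0]
    - [0,0,0]
    - [0,0,0]
    - [0,0,0]
    - [0,0,0]
  gripper: [1,1,1,1,1]
  force: 60

```text
time_s: 5.98
eef_pos: [0.4868, 0.1851, 0.1566]
orientation: [[0.218, 0.976, 0.001], [0.976, -0.218, 0.0], [0.0, 0.001, -1.0]]
contact_force: [0.3, -0.5, 4.3]
width: 0.246
grip_force: 59.8
```

Request:
arm_command:
  rotation:
    - [0,0,0]
    - [0,0,0]
    - [0,0,0]
    - [0,0,0]
    - [0,0,0]
  offset:
    - [0,0,0]
    - [0,0,0]
    - [0,0,0]
    - [0,0,0]
    - [0,0,0]
  gripper: [1,1,1,1,1]

```text
time_s: 6.6
eef_pos: [0.4868, 0.1851, 0.1566]
orientation: [[0.218, 0.976, 0.001], [0.976, -0.218, 0.0], [0.0, 0.001, -1.0]]
contact_force: [0.3, 0.2, 6.1]
width: 0.251
grip_force: 60.0
```

Request:
arm_command:
  rotation:
    - [0,0,0]
    - [0,0,0]
    - [0,0,0]
    - [0,0,0]
    - [0,0,0]
  offset:
    - [0,0,0.05]
    - [0,0,0.1]
    - [0,0,0.15]
    - [0,0,0.2]
    - [0,0,0.25]
  gripper: [1,1,1,1,1]

```text
time_s: 7.22
eef_pos: [0.4859, 0.1849, 0.2558]
orientation: [[0.218, 0.976, -0.003], [0.976, -0.218, -0.0], [-0.001, -0.002, -1.0]]
contact_force: [0.7, -0.0, -4.9]
width: 0.249
grip_force: 59.6
```

Request:
arm_command:
  rotation:
    - [0,0,0]
    - [0,0,0]
  offset:
    - [0,0,0]
    - [0,0,0]
  gripper: [1,1]

```text
time_s: 7.48
eef_pos: [0.486, 0.1849, 0.2549]
orientation: [[0.218, 0.976, -0.002], [0.976, -0.218, -0.0], [-0.001, -0.002, -1.0]]
contact_force: [-0.1, 0.7, -4.2]
width: 0.247
grip_force: 59.8
```

```bash
python3 - <<'E'
from h import *
snap('w4')
y=-.44;h=np.array([.540,-.228,.070]);c,s=np.cos(y),np.sin(y)
print('lid origin target',h+[11*c/1e3,11*s/1e3,.011])
# lid in hand vs w3: project lid corner via tool
go([h[0]+.011*c,h[1]+.011*s,.055+.081+.1116],y)
E
```

```text
lid origin target [ 0.54995227 -0.23268533  0.081     ]
t 7.53 pos [0.486  0.1849 0.2549] w 0.245 grip 59.8 F [ 0.3  0.1 -4.6] j [ 0.2   0.2   0.01  1.38 -0.    1.99]
rot [ 0.0001 -0.0007 -0.07  ] off [ 0.1599 -1.0439 -0.0183]
```

Request:
arm_command:
  rotation:
    - [0,0,0]
    - [0,0,-0.01]
    - [0,0,-0.02]
    - [0,0,-0.03]
    - [0,0,-0.04]
  offset:
    - [0,0,0.06]
    - [0,-0.1,0.12]
    - [0.02,-0.2,0.13]
    - [0.05,-0.3,0.13]
    - [0.08,-0.42,0.13]
  gripper: [1,1,1,1,1]

```text
time_s: 8.15
eef_pos: [0.5185, 0.016, 0.3074]
orientation: [[0.339, 0.941, -0.001], [0.941, -0.339, 0.0], [-0.0, -0.001, -1.0]]
contact_force: [0.7, 0.7, -4.7]
width: 0.249
grip_force: 59.8
```

```bash
python3 -c "
from h import *
go([.550,-.2327,.2876],-.44)"
```

```text
t 8.15 pos [0.5185 0.016  0.3074] w 0.249 grip 59.8 F [ 0.7  0.7 -4.7] j [-0.13  0.19  0.13  1.51  0.    1.79]
rot [-0.0001 -0.0004 -0.03  ] off [ 0.0788 -0.6218 -0.0495]
```

Request:
arm_command:
  rotation:
    - [0,0,-0.01]
    - [0,0,-0.02]
    - [0,0,-0.03]
    - [0,0,-0.03]
    - [0,0,-0.03]
  offset:
    - [0.02,-0.13,0]
    - [0.035,-0.27,0]
    - [0.055,-0.41,-0.02]
    - [0.07,-0.54,-0.05]
    - [0.079,-0.62,-0.08]
  gripper: [1,1,1,1,1]

```text
time_s: 8.78
eef_pos: [0.5498, -0.2335, 0.2743]
orientation: [[0.428, 0.904, -0.002], [0.904, -0.428, 0.001], [0.0, -0.002, -1.0]]
contact_force: [0.4, -0.0, -5.1]
width: 0.248
grip_force: 59.8
```

Request:
arm_command:
  rotation:
    - [0,0,0]
    - [0,0,0]
    - [0,0,0]
  offset:
    - [0,0,0]
    - [0,0,0]
    - [0,0,0]
  gripper: [1,1,1]

```text
time_s: 9.15
eef_pos: [0.5502, -0.23, 0.2766]
orientation: [[0.425, 0.905, 0.0], [0.905, -0.425, -0.0], [0.0, 0.0, -1.0]]
contact_force: [-0.1, 0.2, -3.3]
width: 0.242
grip_force: 59.9
```

```bash
python3 - <<'E'
from h import *
from station import camera
go([.550,-.2327,.2276],-.44)
from station import readout
s=readout.get_state();print(np.round(s['orientation'],4).tolist())
a=camera('scene');b=camera('top');cv2.imwrite('pics/s5.png',a);cv2.imwrite('pics/t5.png',b)
im=np.hstack([tile(a,150,150,100,150,400,600),tile(b,260,130,100,150,400,600)])
cv2.imwrite('pics/v5.png',cv2.convertScaleAbs(im,alpha=1.5,beta=10))
E
```

```text
t 9.15 pos [ 0.5502 -0.23    0.2766] w 0.242 grip 59.9 F [-0.1  0.2 -3.3] j [-0.54  0.33  0.24  1.48  0.    1.47]
rot [ 0.      0.0001 -0.0004] off [-0.0005 -0.0068 -0.1226]
[[0.4247, 0.9053, 0.0004], [0.9053, -0.4247, -0.0001], [0.0001, 0.0004, -1.0]]
```

View pics/v5.png

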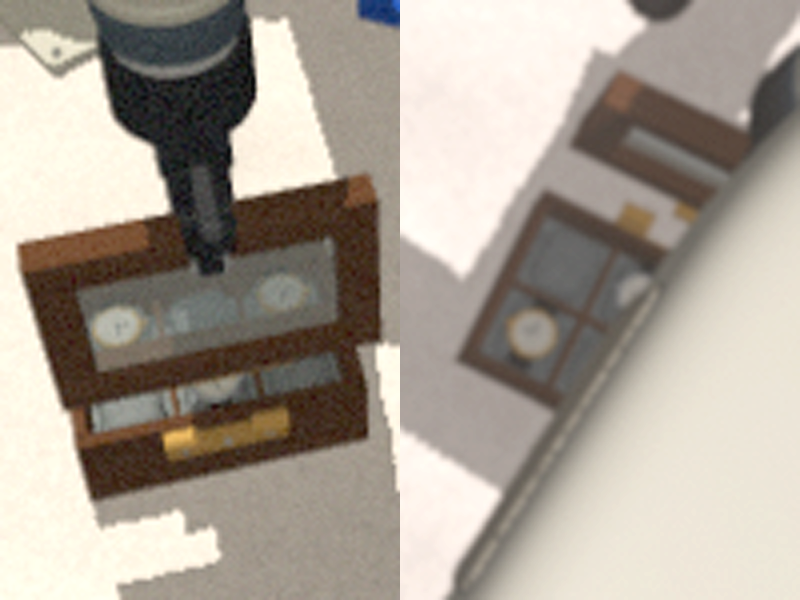

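The scene tile shows the lid held level above and behind the box: bottom corners (68,408) and (381,343), top corners (18,245) and (370,177). The box knuckles span (165–290, 410–460). I'll compare this with the predicted projections.

```bash
python3 - <<'E'
from h import *
S,T=camera_model('scene'),camera_model('top')
def W(o,y,X):
    c,s=np.cos(y),np.sin(y);X=np.array(X)/1e3
    return np.c_[X@[c,-s,0],X@[s,c,0],X[:,2]]+o
L=W([.5502,-.230,.2766-.1116],-.4386,[[11,-100,0],[11,100,0],[11,-100,140],[11,100,140],[-11,-100,140],[-11,100,140]])
print('lid scene b-,b+,t-,t+,ti-,ti+',np.round((proj(S,L)-150)*4).tolist())
print('lid top',np.round((proj(T,L)-[260,130])*4).tolist())
B=W([.4665,-.194,0],-.44,[[70,-100,70],[70,100,70],[70,-100,0],[70,100,0],[88.5,-42,70],[88.5,42,70],[-70,100,70]])
print('box scene BR,BL,BR0,BL0,k-,k+,FL',np.round((proj(S,B)-150)*4).tolist())
print('box top',np.round((proj(T,B)-[260,130])*4).tolist())
E
```

```text
lid scene b-,b+,t-,t+,ti-,ti+ [[60.0, 409.0], [380.0, 339.0], [19.0, 268.0], [378.0, 197.0], [15.0, 238.0], [368.0, 168.0]]
lid top [[447.0, 249.0], [178.0, 118.0], [529.0, 218.0], [215.0, 66.0], [513.0, 252.0], [199.0, 99.0]]
box scene BR,BL,BR0,BL0,k-,k+,FL [[72.0, 447.0], [365.0, 382.0], [88.0, 499.0], [366.0, 436.0], [164.0, 451.0], [288.0, 423.0], [320.0, 228.0]]
box top [[389.0, 306.0], [144.0, 185.0], [363.0, 314.0], [132.0, 201.0], [328.0, 249.0], [225.0, 198.0], [60.0, 355.0]]
```

Request:
arm_command:
  rotation:
    - [0,0,-0.0004]
    - [0,0,-0.0004]
    - [0,0,-0.0004]
    - [0,0,-0.0004]
    - [0,0,-0.0004]
  offset:
    - [-0.0005,-0.0068,-0.04]
    - [-0.0005,-0.0068,-0.08]
    - [-0.0005,-0.0068,-0.12]
    - [-0.0005,-0.0068,-0.155]
    - [-0.0005,-0.0068,-0.155]
  gripper: [1,1,1,1,1]

```text
time_s: 9.88
eef_pos: [0.5496, -0.2332, 0.2135]
orientation: [[0.427, 0.904, -0.001], [0.904, -0.427, 0.001], [0.0, -0.002, -1.0]]
contact_force: [-0.7, -0.4, -4.4]
width: 0.248
grip_force: 59.9
```

Request:
arm_command:
  rotation:
    - [0,0,0]
    - [0,0,0]
  offset:
    - [0,0,0]
    - [0,0,0]
  gripper: [1,1]

```text
time_s: 10.12
eef_pos: [0.5502, -0.2338, 0.215]
orientation: [[0.427, 0.904, 0.001], [0.904, -0.427, -0.001], [-0.0, 0.001, -1.0]]
contact_force: [0.1, 0.5, -4.4]
width: 0.246
grip_force: 59.9
```

```bash
python3 - <<'E'
from h import *
from station import camera
go([.550,-.2327,.1926],-.44)
f=[camera('scene').astype(float) for _ in range(5)];a=np.mean(f,0).astype(np.uint8);cv2.imwrite('pics/s6.png',a)
im=tile(a,150,205,100,75,800,600)
cv2.imwrite('pics/v6.png',cv2.convertScaleAbs(im,alpha=2,beta=10))
E
```

```text
t 10.12 pos [ 0.5502 -0.2338  0.215 ] w 0.246 grip 59.9 F [ 0.1  0.5 -4.4] j [-0.54  0.34  0.1   1.33  0.    1.47]
rot [0.0002 0.0003 0.0004] off [-0.0005  0.0029 -0.0561]
```

View pics/v6.png

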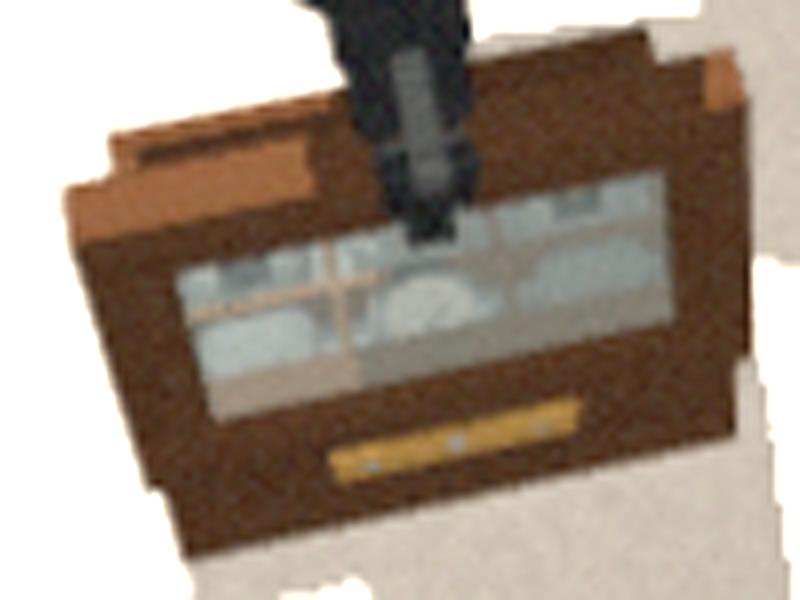

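The lid covers the box knuckles from this camera. Its corners are at (147,488), (750,355), (83,243), (747,100), (65,192) and (735,50), and the bottom corners of the box back are at (188,557) and (735,432). I'll fit the relative offset from these.

```bash
python3 - <<'E'
from h import *
from scipy.optimize import least_squares
S=camera_model('scene')
def W(p,X):
    c,s=np.cos(p[3]),np.sin(p[3]);X=np.array(X)/1e3
    return np.c_[X@[c,-s,0],X@[s,c,0],X[:,2]]+np.array(p[:3])
LX=[[11,-100,0],[11,100,0],[11,-100,140],[11,100,140],[-11,-100,140],[-11,100,140]]
o=np.array([(147,488),(750,355),(83,243),(747,100),(65,192),(735,50)])/8+[150,205]
p0=np.array([.5502,-.2338,.215-.1116,-.441])
print('lid res px obs-pred',np.round(o-proj(S,W(p0,LX)),2).tolist())
r=least_squares(lambda p:(proj(S,W(p,LX))-o).ravel(),p0,x_scale=.1);print('fit-p0 mm',np.round((r.x-p0)*1e3,1),np.round(r.fun,1))
BX=[[70,-100,0],[70,100,0]];ob=np.array([(188,557),(735,432)])/8+[150,205]
b0=np.array([.4665,-.194,0,-.44]);print('box res',np.round(ob-proj(S,W(b0,BX)),2).tolist())
q=least_squares(lambda p:(proj(S,W([*p[:2],0,p[2]],BX))-ob).ravel(),b0[[0,1,3]],x_scale=.1);print('box fit',(q.x-b0[[0,1,3]])*1e3)
E
```

```text
lid res px obs-pred [[0.85, 0.01], [-0.2, 0.36], [2.33, 1.05], [-0.05, 0.8], [1.08, 2.29], [0.66, 1.6]]
fit-p0 mm [ -6.2   5.  -15.8   6.4] [ 0.5  0.6  0.2  0.1 -0.6  0.2  0.1  0.3  0.6 -0.9 -0.7 -0.4]
box res [[1.59, -0.17], [0.32, 0.05]]
box fit [1.46554769 2.24775869 0.75106486]
```

Request:
arm_command:
  rotation:
    - [0,0,0]
    - [0,0,0]
    - [0,0,0]
    - [0,0,0]
    - [0,0,0]
  offset:
    - [-0.0005,0.003,-0.012]
    - [-0.0005,0.003,-0.024]
    - [-0.0005,0.003,-0.036]
    - [-0.0005,0.003,-0.036]
    - [-0.0005,0.003,-0.036]
  gripper: [1,1,1,1,1]

```text
time_s: 11.0
eef_pos: [0.5498, -0.2325, 0.2]
orientation: [[0.427, 0.904, 0.0], [0.904, -0.427, -0.0], [-0.0, 0.0, -1.0]]
contact_force: [0.1, 0.6, -4.3]
width: 0.249
grip_force: 59.9
```

```bash
python3 - <<'E'
from h import *
from station import camera
go([.550,-.2323,.1926],-.44)
a=camera('wrist');b=np.mean([camera('top').astype(float) for _ in range(4)],0).astype(np.uint8);cv2.imwrite('pics/t7.png',b)
im=np.hstack([tile(b,270,140,80,80,400,400),cv2.resize(a,(400,300))[:, :] if 0 else cv2.copyMakeBorder(cv2.resize(a,(400,300)),0,100,0,0,cv2.BORDER_CONSTANT)])
cv2.imwrite('pics/v7.png',cv2.convertScaleAbs(im,alpha=1.5,beta=10))
go([.550,-.2323,.1926],-.44)
E
```

```text
t 11.0 pos [ 0.5498 -0.2325  0.2   ] w 0.249 grip 59.9 F [ 0.1  0.6 -4.3] j [-0.54  0.35  0.07  1.29  0.    1.47]
rot [0.     0.     0.0004] off [ 0.0005  0.0006 -0.0184]
t 11.25 pos [ 0.5498 -0.2326  0.2001] w 0.243 grip 59.9 F [ 0.8  1.  -4.6] j [-0.54  0.35  0.07  1.29 -0.    1.47]
rot [0.     0.0001 0.0004] off [ 0.0006  0.0007 -0.0186]
```

View pics/v7.png

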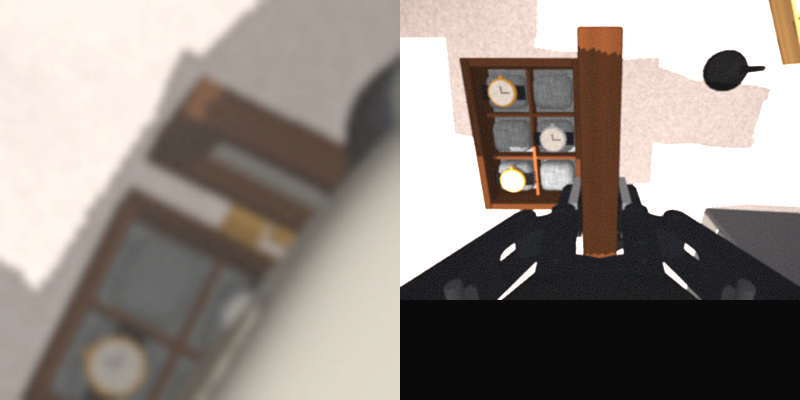

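The top tile shows the lid's brass knuckle at (275,237) in line with the box's +y knuckle at (240,225), with a gap between. The wrist view shows the lid's +y end at (578–622, 27).

```bash
python3 - <<'E'
from h import *
from station import readout
m=camera_model('wrist');R=np.array(m['R']);C=-R.T@m['t'];s=readout.get_state()
P=[]
for u,v in((578,27),(622,27)):
    r=R.T@np.linalg.inv(m['K'])@[(u-400)*1.28,v*1.28,1];P.append(C+r*(.2284-C[2])/r[2])
print('end in tool axes (x=along +y lid, y=thickness)',np.round(np.array(s['orientation']).T@(np.mean(P,0)-s['eef_pos']),4),np.linalg.norm(P[0]-P[1]))
E
```

```text
end in tool axes (x=along +y lid, y=thickness) [ 0.0991  0.0001 -0.0283] 0.020225247911369256
```

Request:
arm_command:
  rotation:
    - [0,0,0]
    - [0,0,0]
    - [0,0,0]
    - [0,0,0]
    - [0,0,0]
  offset:
    - [0.0005,0.0005,-0.006]
    - [0.0005,0.0005,-0.012]
    - [0.0005,0.0005,-0.0185]
    - [0.0005,0.0005,-0.0185]
    - [0.0005,0.0005,-0.0185]
  gripper: [1,1,1,1,1]

```text
time_s: 11.88
eef_pos: [0.5499, -0.2323, 0.1925]
orientation: [[0.427, 0.904, 0.0], [0.904, -0.427, -0.0], [-0.0, 0.0, -1.0]]
contact_force: [0.3, -0.0, -5.0]
width: 0.246
grip_force: 59.9
```

Request:
arm_command:
  rotation:
    - [0,0,0]
    - [0,0,0]
    - [0,0,0]
  offset:
    - [0,0,0]
    - [0,0,0]
    - [0,0,0]
  gripper: [1,1,1]

```text
time_s: 12.25
eef_pos: [0.55, -0.2323, 0.1925]
orientation: [[0.427, 0.904, 0.0], [0.904, -0.427, -0.0], [0.0, 0.0, -1.0]]
contact_force: [0.7, -0.4, -4.8]
width: 0.243
grip_force: 59.9
```

```bash
python3 - <<'E'
from h import *
from station import camera
go([.550,-.2323,.1926],-.44)
b,a=[np.mean([camera(n).astype(float) for _ in range(4)],0).astype(np.uint8) for n in('top','scene')]
im=np.hstack([tile(b,290,160,50,60,400,480),tile(a,145,200,100,120,400,480)])
cv2.imwrite('pics/v8.png',cv2.convertScaleAbs(im,alpha=1.6,beta=10))
go([.550,-.2323,.1926],-.44)
E
```

```text
t 12.25 pos [ 0.55   -0.2323  0.1925] w 0.243 grip 59.9 F [ 0.7 -0.4 -4.8] j [-0.54  0.35  0.06  1.28  0.    1.47]
rot [0.     0.     0.0004] off [0.0001 0.0001 0.0001]
t 12.65 pos [ 0.5499 -0.2323  0.1925] w 0.245 grip 59.9 F [ 0.2  0.9 -4.4] j [-0.54  0.35  0.06  1.28  0.    1.47]
rot [0.     0.     0.0004] off [0.0002 0.0001 0.0002]
```

View pics/v8.png

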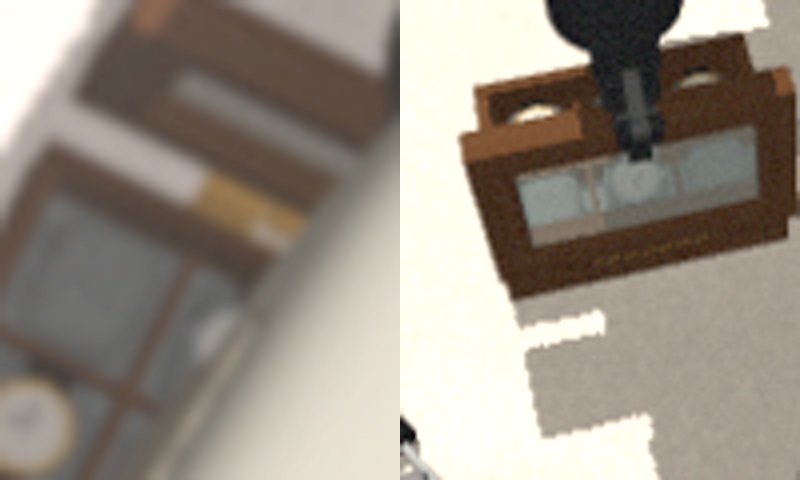

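The wrench is unchanged at pure lid weight, so nothing is touching. In the top tile the brass lies between the box wall and the lid, from (205,180) to (300,240). One last projection check follows.

```bash
python3 - <<'E'
from h import *
T=camera_model('top');S=camera_model('scene')
def W(p,X):
    c,s=np.cos(p[3]),np.sin(p[3]);X=np.array(X)/1e3
    return np.c_[X@[c,-s,0],X@[s,c,0],X[:,2]]+np.array(p[:3])
b=[.4665,-.194,0,-.44];l=[.55,-.2323,.081,-.44]
f=lambda X:np.round((proj(T,X)-[290,160])*8).tolist()
print('box BL, BL+mid',f(W(b,[[70,100,70],[70,40,70],[88.5,42,70],[70,42,70]])))
print('lid bottom-in +y, top-in +y, top-out +y, knuckle L top',f(W(l,[[-11,100,0],[-11,100,140],[11,100,140],[-11,15,-3.5]])))
print('hinge',W(b,[[81,0,70]]),'lid kn',W(l,[[-11,0,-11]]))
E
```

```text
box BL, BL+mid [[47.0, 131.0], [194.0, 203.0], [211.0, 156.0], [189.0, 201.0]]
lid bottom-in +y, top-in +y, top-out +y, knuckle L top [[62.0, 98.0], [121.0, 19.0], [151.0, -42.0], [270.0, 203.0]]
hinge [[ 0.53978488 -0.2285011   0.07      ]] lid kn [[ 0.54004773 -0.22761467  0.07      ]]
```

```bash
python3 - <<'E'
from h import *
g=cv2.cvtColor(cv2.imread('pics/v8.png'),cv2.COLOR_BGR2GRAY).astype(float)
for x in(80,100,120,140,160):
    c=g[:,x-2:x+3].mean(1)[60:260]; i=c[:150].argmax() if x<90 else np.argmax(c[30:130])+30
    hi=c[i]; lo1=c[max(0,i-45):i].min(); lo2=c[i:i+45].min()
    u=i-np.argmax(c[i::-1]<(hi+lo1)/2); d=i+np.argmax(c[i:]<(hi+lo2)/2)
    print(x,'obs lid edge',60+u,'box edge',60+d,'levels',round(lo1),round(hi),round(lo2),' pred',round(98+(x-62)*.49),round(131+(x-47)*.49))
E
```

```text
80 obs lid edge 107 box edge 153 levels 98 174 80  pred 107 147
100 obs lid edge 114 box edge 163 levels 77 174 80  pred 117 157
120 obs lid edge 124 box edge 172 levels 76 172 81  pred 126 167
140 obs lid edge 134 box edge 183 levels 76 174 75  pred 136 177
160 obs lid edge 145 box edge 193 levels 78 173 75  pred 146 186
```

```bash
python3 - <<'E'
import fit
from fit import *
y=-.44;n=np.array([np.cos(y),np.sin(y)]);e=np.array([-n[1],n[0]])
h0=np.array([.540,-.2276])
for nm,m,o,b in(('b1',m1,o1,50),('b2',m2,o2,150-400*k)):
    R=np.array(m['R']);C=-R.T@m['t']
    for X,u,v in o:
        z=X[2]/1e3;r=R.T@np.linalg.inv(m['K'])@[b+u*k,v*k,1];P=(C+r*(z-C[2])/r[2])[:2]-h0
        print(nm,X,'n err mm',round((P@n)*1e3-(X[0]-81),1),'e err',round((P@e)*1e3-X[1],1))
E
```

```text
b1 [-70, 100, 70] n err mm 2.0 e err -2.2
b1 [70, 100, 70] n err mm 1.4 e err 1.0
b1 [70, -100, 70] n err mm -0.2 e err 2.0
b1 [88.5, 42, 70] n err mm -0.3 e err 1.2
b1 [88.5, 18, 70] n err mm -0.2 e err -0.9
b1 [88.5, -18, 70] n err mm 0.0 e err 1.2
b1 [88.5, -42, 70] n err mm 0.2 e err -2.4
b2 [-70, 100, 70] n err mm 2.1 e err -1.8
b2 [70, 100, 70] n err mm -0.8 e err -1.8
b2 [70, -100, 70] n err mm -1.7 e err 1.7
b2 [-70, -100, 70] n err mm 2.2 e err 2.8
b2 [88.5, 42, 70] n err mm -1.2 e err -0.3
b2 [88.5, 18, 70] n err mm -0.5 e err -0.2
b2 [88.5, -18, 70] n err mm -0.9 e err 0.9
b2 [88.5, -42, 70] n err mm -0.1 e err -2.3
```

Request:
arm_command:
  rotation:
    - [0,0,0]
    - [0,0,0]
    - [0,0,0]
    - [0,0,0]
    - [0,0,0]
  offset:
    - [-0.0013,0.0006,0]
    - [-0.0013,0.0006,0]
    - [-0.0013,0.0006,0]
    - [-0.0013,0.0006,0]
    - [-0.0013,0.0006,0]
  gripper: [1,1,1,1,1]

```text
time_s: 13.28
eef_pos: [0.5494, -0.2321, 0.1925]
orientation: [[0.427, 0.904, -0.0], [0.904, -0.427, 0.0], [0.0, -0.0, -1.0]]
contact_force: [-0.1, -0.4, -4.3]
width: 0.245
grip_force: 59.9
```

Request:
arm_command:
  rotation:
    - [0,0,0]
    - [0,0,0]
    - [0,0,0]
    - [0,0,0]
    - [0,0,0]
  offset:
    - [0,0,0]
    - [0,0,0]
    - [0,0,0]
    - [0,0,0]
    - [0,0,0]
  gripper: [1,1,1,1,1]

```text
time_s: 13.9
eef_pos: [0.5494, -0.2321, 0.1925]
orientation: [[0.427, 0.904, -0.0], [0.904, -0.427, 0.0], [0.0, -0.0, -1.0]]
contact_force: [0.8, 0.2, -5.0]
width: 0.25
grip_force: 59.9
```

```bash
python3 -c "
from h import *
go([.5495,-.232,.1926],-.44)
from station import order;print(order.sign_off())"
```

```text
t 13.9 pos [ 0.5494 -0.2321  0.1925] w 0.25 grip 59.9 F [ 0.8  0.2 -5. ] j [-0.54  0.35  0.06  1.28  0.    1.47]
rot [-0.     -0.      0.0004] off [0.0003 0.0002 0.0002]
the job is handed in; nothing more can be done
None
```

I handed the job in at about 14 s with the lid held still at the box hinge, its knuckle in line with the box's to about 1–2 mm by my measurements and only its own weight on the gripper; the sign-off returned no verdict.

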